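# Index the funnel arm on by one hole, over the empty beaker

## Robot

A 7-joint arm with a two-finger parallel gripper is mounted at the origin on the work surface. World frame = base frame: x ahead of the robot, y to its left, z up, the work surface at z = 0. Lengths are in mm, angles in rad, forces in N, time in s.
With the tool pointing down it reaches from about 425 to 950 mm from the base axis. Payload 4.7 kg.
Tool frame: the origin (TCP) lies midway between the tips of the shut fingers; the grasp point (between the pads) lies 19 mm behind it; z points along the fingers, y is the line along which they close (so a half turn about z gives the same grasp; the last joint's range is limited). The gripper opens to 85 mm and grips with 20 to 120 N. Pads are 22 mm wide; open, the fingers measure 114 mm over their backs; the gripper's body (76 mm by 85 mm) begins 54 mm behind the grasp point. The pads swing forward as they close: fully open they stand 13 mm farther back than shut.
Start: joints at [1.18, 0.469, -0.049, 1.532, 0.024, 1.141, -0.082], TCP at [238.969, -631.302, 231.335] pointing down, gripper open.
Joint ranges: [-2.59, 2.59], [-0.33, 1.99], [-1.39, 1.29], [0.1, 2.45], [-1.04, 4.18], [0.21, 1.99], [-2.66, 2.66]. Speed limits (rad/s): [2.57, 2.57, 3.14, 3.14, 3.14, 3.14, 3.14].

## Interface

Orientations are given as a unit quaternion [w, x, y, z].
In Python, from plant import robot, viewer gives the robot as it stands. The module is installed in compiled form; this text tells all that it offers.
- The arm moves only by the shell command python3 -m inch 'ROWS' [FORCE]. ROWS is JSON, a list that holds one entry, the list of rows, each a list of 7 numbers: the turn, a rotation vector about the tool's x, y, z scaled (see below), then the shift along the tool's x, y, z scaled (see below), then the gripper's target within -1 to 1 (fully open at 1, half-way at 0, shut at -1). A call has 1 to 20 rows; each row shifts and turns the commanded pose from where the row before left it, along the tool's axes as they then stand; what a row does not reach is not made up. The controller multiplies each number of a shift by 30 mm and each number of a turn by 120 degrees. A row lasts 1/12 s, in which the tool goes at most 41.7 mm and 7.16 degrees, less where a joint would pass 70% of its speed; a pose out of reach is approached as far as the arm can. A call with a number of a shift or a turn outside -1 to 1 is refused whole. A call with a gripper value outside its range is refused whole. The fingers move at their own pace and stop on an object; FORCE is the grip in N (left out, the last holds). Time passes only in rows, so rows that do not move let the fingers close. It gives the time, the measured TCP pose, the force, the opening and the grip force at its end, in the units of the state.
- robot.get_state(): the state, without advancing time (a new reading comes with each control period).
- viewer.camera(name): name is "scene" or "top" or "wrist"; returns a dict with "img" (384x512x3 uint8, red, green, blue), "z_map" (384x512 float32, mm along the optical axis (not along the pixel's ray), 0 where there is no reading), "camera_matrix" (3x3 intrinsics, pixels), "R" (3x3) and "t" (3): a world point X has camera coordinates R X + t. Camera axes: x right, y down, z forward; pixel columns grow to the right and rows downward; lengths in mm; the calibration is good to about 2 mm. A picture is of the moment at which its call begins.
- robot.hand_in(): hands the job in; it is judged then, once.
The state is a dict: "t": time; "joint_positions": joint angles; "joint_vel": joint speeds; "tau": joint torques, N m; "tool_pos": TCP position; "eef_rot": TCP orientation; "ft_force": force on the tool from outside, world axes, zero at the start; "moment": the same for the moment, N m; "gripper_width": finger opening in mm; "grasp_force": force on a finger pad.
Only numpy, scipy, OpenCV 4.12 (cv2) and the standard library are available. Lean on these libraries where they do the work, as an engineer would, in place of code of your own. Each camera call takes 0.05 s, during which the arm holds its last target. There are 200 camera calls.

## Task

The funnel stands on a swinging arm that a spring pin locks to the holed plate. Hook a fingertip through the pull ring, without pinching it, raise the pin out of its hole, swing the arm exactly one hole so that the funnel stands over the small open beaker beside it (not over the capped jar on its other side), and let the pin drop fully home in that hole, then come away. Work gently, do not touch the funnel, and leave all the loose things where they stand.

Things in the scene. Friction and masses are not known exactly. Their poses are not given: they have to be found in the camera images.
- stand: Indexing stand, fixed to the bench: grey foot plate 235 x 200 x 12 mm with a round column. Origin on the vertical pivot axis of the arm, at bench height, z up. Its -x axis points to the index plate, pin and ring (to the robot's right, within about 30 degrees), its +x axis to the funnel's side.
- mid_hole (a point): Mouth of the middle hole, where the pin starts, 130 mm from the pivot on the stand's -x side. The level aluminium index plate, 95 x 240 x 12 mm, its top 62 mm above the bench, has five 14 mm holes on this 130 mm arc about the pivot, 0.42 rad (55 mm) apart, two to each side of this one.
- swing_arm (a joint): Angle of the swinging arm about the vertical pivot, rad, counter-clockwise from above; 0 in the middle hole (the start), +0.42 and -0.42 in the next holes. Positive takes the funnel to the stand's +y side, the ring to its -y side. Turns with light friction (1 N at the ring), has end stops at +-0.97, stays where left; play of a seated pin 0.015 rad.
- bar_end (a point): Middle of the top of the arm's pin-side end, 150 mm from the pivot, 84 mm above the bench. The arm is a level steel bar 30 mm wide and 12 mm thick that goes on over the pivot to 125 mm on the funnel's side. The pin passes through it 130 mm from the pivot; round the pin is a brass guide, top 104 mm above the bench.
- index_pin (a joint): Height of the 10 mm spring index pin above its seated position, m: 0 fully down in a hole, 0.030 at its upper stop; the round tip clears the plate at 0.016. The spring and weight pull it down with about 4 N when seated, 6 N at the top. Lowered between holes it rests on the plate and drops in when it comes over a hole.
- pull_ring: Round steel ring on the pin, moving with pin and arm. Inner diameter 60 mm, wire 7 mm. Origin at its centre, 113 mm from the pivot, 149 mm above the bench while seated. x points level towards the column, z up. Its plane holds y and leans 30 degrees, top towards the column, so the opening faces outwards and up: a finger goes in from outside pointing to +x and down, 30 to 50 degrees from vertical.
- funnel_outlet (a point): Lower end of the stem of the clear funnel, 90 mm above the bench, 170 mm from the pivot on the other side of the arm from the ring; the funnel's mouth is 84 mm wide, 168 mm above the bench.
- funnel: The clear funnel, carried by a steel ring on the arm and fixed to it. Origin 90 mm straight below its outlet, at bench height. Not to be touched.
- beaker: Small open glass beaker, loose, 56 mm across, 72 mm high, origin at the centre of its underside. It stands where the funnel comes when the arm is one hole from the start, on one side or the other.
- jar: Squat amber jar with a black cap, loose, 52 mm across, 78 mm high, origin at the centre of its underside. It stands at the one-hole place on the side opposite to the beaker.
- flask: Conical glass flask, loose, 64 mm across, 92 mm high, beyond the stand's foot at its -y side; origin under its centre. Leave alone.
- vial: Small amber vial with a white cap, loose, 30 mm across, 55 mm high, near the flask at the stand's -y side; origin under its centre. Leave alone.
- beaker_tall: Taller open glass beaker, loose, 60 mm across, 100 mm high, to the left; origin under its centre. Leave alone.
- dish: White porcelain dish, loose, 84 mm across, 22 mm high, to the right; origin under its centre. Leave alone.
- slide_box: Small cardboard match box, loose, 56 x 36 x 16 mm, to the right near the robot; origin under its centre. Leave alone.

How it is judged (in metres and radians):
On the way, in this order (a step that is already met when the one before it is completed fails the run):
1. the pin is lifted out of the starting hole by a finger in the ring (value of joint index_pin above 0.014 m and value of joint swing_arm between -0.15 and 0.15 rad and contact force between the fingers and pull_ring above 0.5 N), for 0.05 s.
2. the arm is swung away from the starting hole ((value of joint swing_arm above 0.25 rad or value of joint swing_arm below -0.25 rad)), for 0.02 s.
At the end, for the whole second after the job is handed in: The arm is at rest one hole from the start (0.42 rad, within 0.035) on the beaker's side, the pin is down in that hole to within 3 mm, the funnel's outlet stands within 18 mm of the beaker's centre in plan, and beaker and jar stand upright (horizontal distance between funnel_outlet and beaker below 0.018 m and (value of joint swing_arm between 0.385 and 0.455 rad or value of joint swing_arm between -0.455 and -0.385 rad) and value of joint index_pin below 0.003 m and velocity of joint swing_arm between -0.02 and 0.02 rad/s and angle between each of beaker, jar's own z axis and vertical below 0.1 rad); the robot touches nothing.
It fails at once if the ring is pinched or wrenched (over 25 N from the fingers) (contact force between the fingers and pull_ring above 25 N).
It fails at once if the arm is swung well past the next hole (value of joint swing_arm above 0.65 rad or value of joint swing_arm below -0.65 rad).
It fails at once if the robot touches the funnel (contact force between any of the fingers, the arm and funnel above 1 N).
It fails at once if the beaker or the jar is moved (distance of any of beaker, jar from where it was at the start of the episode above 0.015 m).
It fails at once if another loose thing is moved, lifted or knocked (distance of any of flask, vial, beaker_tall, dish, slide_box from where it was at the start of the episode above 0.025 m).
It also fails if it takes over 48 s, if anything falls off the work surface, if the arm or the gripper's body presses on something with over 40 N, if the wrist force passes 120 N, or if a joint passes its speed limit or range.

## Working session

There is one attempt and no reset: what is moved stays moved. The work goes in short steps, Python scripts to look and compute and a shell command to move; the robot and the scene stay as the last step left them, time stands still between calls to the robot, and variables do not carry over. Pictures are saved under pics/ and viewed, at most 10 in all, crops included, and the job is handed in when it is done.

```bash
mkdir -p pics
cat > h.py <<'E'
import numpy as np, cv2
from plant import robot, viewer
def cam(n,f=None):
    c=viewer.camera(n)
    if f: cv2.imwrite('pics/'+f,c['img'][:,:,::-1])
    return c
def pts(c):
    K,R,t,z=c['camera_matrix'],np.array(c['R']),np.array(c['t']),c['z_map']
    v,u=np.mgrid[:384,:512]
    p=np.stack([(u-K[0][2])/K[0][0]*z,(v-K[1][2])/K[1][1]*z,z],-1)
    return (p-t)@R
E
python3 - <<'E'
from h import *
import pickle
for n in('top','scene'):
    c=cam(n,n+'1.png'); pickle.dump(c,open(n+'.pkl','wb')); print(n,c['camera_matrix'],c['R'],c['t'])
s=robot.get_state();print(s)
E
```

```text
top [[415.40287927   0.         253.7480898 ]
 [  0.         415.40287927 188.38950442]
 [  0.           0.           1.        ]] [[ 0.00530247 -0.99998119  0.00308184]
 [-0.99855985 -0.00545941 -0.0533706 ]
 [ 0.05338642 -0.0027944  -0.99857002]] [  30.41973507  543.04064666 1158.89308925]
scene [[380.57619598   0.         257.0498974 ]
 [  0.         380.57619598 193.01581704]
 [  0.           0.           1.        ]] [[ 0.54133053  0.84077207  0.00797409]
 [ 0.46987764 -0.29463849 -0.83210767]
 [-0.69726341  0.45419213 -0.5545568 ]] [-315.8209167  -157.07712203 1420.78578596]
{'t': 0.1, 'joint_positions': array([ 1.18012747,  0.46938291, -0.04857492,  1.53354713,  0.02406581,
        1.1409926 , -0.08229721]), 'joint_vel': array([ 6.91055313e-04, -2.61438400e-03, -1.02435371e-03, -3.40993961e-03,
        3.86217109e-04, -7.49289672e-05, -1.39080567e-03]), 'tau': array([ 9.76872507e-04, -5.11512244e+01, -4.66854230e-02, -2.38389891e+01,
        1.07967810e-02,  4.34688423e-03,  3.68732526e-05]), 'tool_pos': array([ 238.73307369, -630.82774658,  230.36294029]), 'eef_rot': array([-8.55270958e-04,  9.83684679e-01,  1.79899108e-01, -1.75423202e-04]), 'ft_force': array([ 0.58725366, -0.11819423, -0.04280556]), 'moment': array([ 0.02393331, -0.03166172,  0.04105346]), 'grasp_force': 0.0, 'gripper_width': 85.22221044170685}
```

View pics/top1.png

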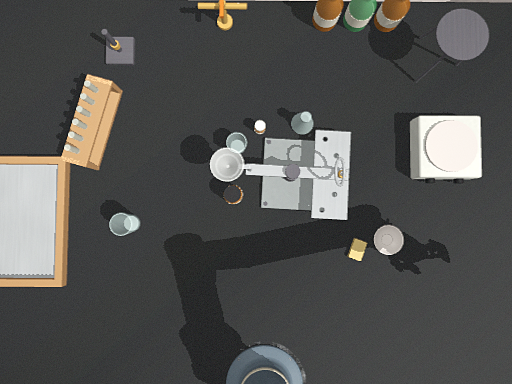

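View pics/scene1.png

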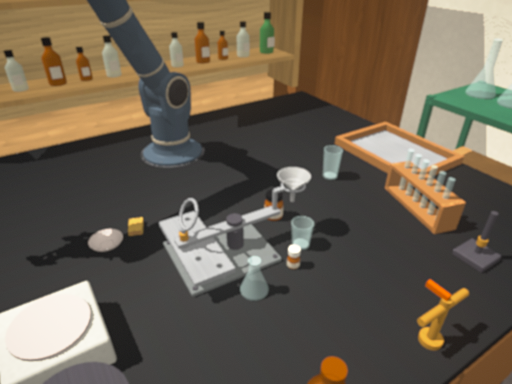

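The top view shows the index plate at px (332,174), the pivot at (292,171) and the funnel at (227,165). The beaker is at (237,142) on the far side (+x) and the amber jar at (233,194) on the near side. So the funnel goes to +x and the ring swings toward the robot, which makes swing_arm negative. Next I measure.

Run:
```python
from h import *
import pickle
c=pickle.load(open('top.pkl','rb')); P=pts(c); img=c['img']
Z=P[...,2]; roi=np.zeros(Z.shape,bool); roi[110:230,200:365]=1
def rect(m,n):
    q=P[m][:,:2].astype(np.float32); r=cv2.minAreaRect(q); print(n,len(q),r,P[m].mean(0))
def big(m):
    k,l,s,_=cv2.connectedComponentsWithStats(m.astype(np.uint8)); i=1+s[1:,4].argmax(); return l==i
pl=big(roi&(abs(Z-62)<5)); rect(pl,'plate')
rect(big(roi&(abs(Z-12)<4)),'foot')
for lo,hi in((78,90),(90,108),(108,135),(135,200)):
    m=roi&(Z>lo)&(Z<hi); k,l,s,ce=cv2.connectedComponentsWithStats(m.astype(np.uint8))
    for i in range(1,k):
        if s[i,4]>4: q=P[l==i]; print(lo,s[i],q.min(0).round(),q.max(0).round(),q.mean(0).round(1))
# dark holes on plate px
g=cv2.cvtColor(img,cv2.COLOR_RGB2GRAY)
cv2.imwrite('pics/crop1.png',cv2.resize(img[110:230,195:365,::-1],None,fx=4.5,fy=4.5,interpolation=cv2.INTER_CUBIC))
```

```text
plate 1240 ((512.9571533203125, -171.67208862304688), (95.72589874267578, 106.1658935546875), 86.47119140625) [ 511.69073985 -170.85589453   60.95045414]
foot 1379 ((531.02197265625, -59.010047912597656), (142.8451690673828, 90.41500091552734), 87.04265594482422) [530.01867059 -58.63713488  11.25775075]
78 [301 113   9   9  21] [ 720. -113.   87.] [742. -92.  90.] [ 731.3 -101.2   88.7]
78 [245 164  42  13 415] [572. -52.  78.] [605.  57.  89.] [ 5.883e+02 -3.000e-01  8.280e+01]
78 [297 167  38  13 393] [ 565. -181.   78.] [597. -81.  89.] [ 581.6 -133.1   82.9]
78 [337 169   6   5  13] [ 581. -201.   80.] [ 592. -187.   87.] [ 589.3 -192.1   83.2]
78 [344 169   5  12  30] [ 563. -219.   79.] [ 593. -207.   86.] [ 577.  -213.1   82.2]
78 [337 175   5   5  12] [ 565. -199.   81.] [ 576. -187.   88.] [ 568.8 -192.6   84. ]
78 [231 186   4   3   6] [540.  86.  78.] [546.  94.  80.] [543.7  90.3  79.3]
78 [225 189   3   3   5] [532. 105.  78.] [537. 110.  82.] [533.6 108.5  80.1]
78 [229 189   4   3   6] [532.  92.  78.] [537. 100.  80.] [535.2  95.6  78.6]
78 [232 190   5   6  11] [521.
[... 176 characters left out ...]
 99.  82.] [510.6  90.2  79.2]
90 [301 112  10  10  56] [ 719. -115.   90.] [744. -91.  95.] [ 731.  -103.8   91.8]
90 [285 164  15  15 179] [566. -86.  90.] [604. -48. 100.] [585.1 -67.4  94.9]
90 [337 170   5   8  21] [ 569. -194.   90.] [ 588. -187.  105.] [ 577.3 -190.5  100.1]
108 [223 161   9  10  60] [583.  92. 123.] [606. 112. 135.] [594.5 102.5 130.4]
108 [340 162   7  21  73] [ 554. -206.  110.] [ 605. -188.  135.] [ 580.1 -195.3  122.7]
108 [247 168   5   3   5] [585.  41. 113.] [590.  51. 134.] [586.7  46.1 120.1]
135 [210 148  42  34 868] [553.  41. 135.] [635. 142. 171.] [595.5 100.3 155.5]
135 [334 157  10  30 109] [ 543. -193.  136.] [ 615. -161.  182.] [ 578.5 -171.8  166.4]
```

View pics/crop1.png

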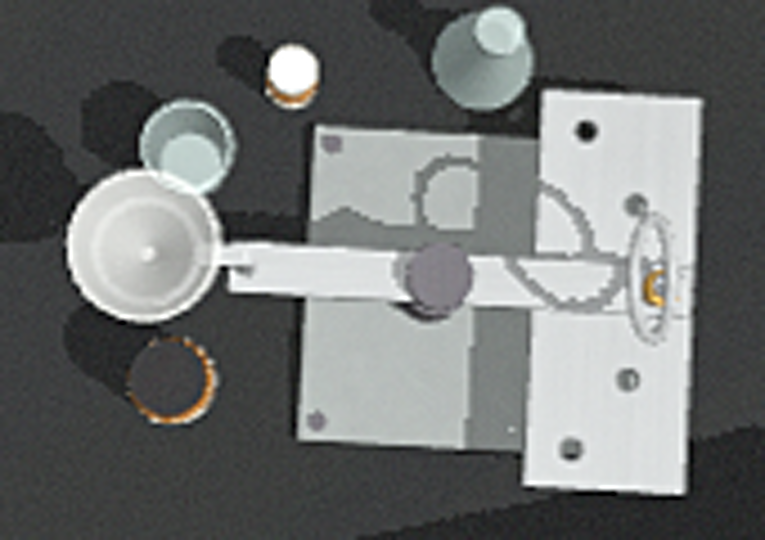

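```bash
cat >> h.py <<'E'
from scipy.spatial.transform import Rotation as Ro
PIV=np.array([585.,-67.,0]); YAW=np.arctan2(0.9985,0.053)
def frame(a=0):   # axes of arm at swing a: x (towards column), y
    th=YAW+a; return np.array([np.cos(th),np.sin(th),0]),np.array([-np.sin(th),np.cos(th),0])
def target(a=0,tilt=40,back=0,lift=0,side=0):
    t=np.radians(tilt); x,y=frame(a); k=np.array([0,0,1.])
    d=np.sin(t)*x-np.cos(t)*k
    p=PIV-113*x+149*k-back*d+lift*k+side*y
    X=-y; Y=np.cross(d,X); return p,Ro.from_matrix(np.c_[X,Y,d])
def cur():
    s=robot.get_state(); q=s['eef_rot']; return s,np.array(s['tool_pos']),Ro.from_quat([*q[1:],q[0]])
def plan(p,r):
    s,p0,r0=cur(); rv=(r0.inv()*r).as_rotvec(degrees=True)
    print('t',s['t'],'pos',p0.round(1),'goal',p.round(1),'F',np.round(s['ft_force'],1),'q',np.round(s['joint_positions'],2),'w',round(s['gripper_width'],1))
    print('turn/120',(rv/120).round(4),'shift/30 now-axes',(r0.inv().apply(p-p0)/30).round(3),'new-axes',(r.inv().apply(p-p0)/30).round(3))
E
python3 -c "
from h import *
p,r=target(back=110); print(p); plan(p+[0,-60,40],r)"
```

```text
[ 575.26262923 -250.44839087  233.26488874]
t 0.1 pos [ 238.7 -630.8  230.4] goal [ 575.3 -310.4  273.3] F [ 0.6 -0.1 -0. ] q [ 1.18  0.47 -0.05  1.53  0.02  1.14 -0.08] w 85.2
turn/120 [0.3276 0.0693 0.1898] shift/30 now-axes [14.271 -6.02  -1.42 ] new-axes [10.636 -9.544  6.142]
```

```bash
python3 -m inch '[[[0,0,0,0.84,-0.354,-0.2,-1],[0,0,0,0.84,-0.354,-0.2,-1],[0,0,0,0.84,-0.354,-0.2,-1],[0,0,0,0.84,-0.354,-0.2,-1],[0,0,0,0.84,-0.354,-0.2,-1],[0,0,0,0.84,-0.354,-0.2,-1],[0,0,0,0.84,-0.354,-0.2,-1],[0,0,0,0.84,-0.354,-0.04,-1],[0,0,0,0.84,-0.354,0,-1],[0,0,0,0.84,-0.354,0,-1],[0,0,0,0.84,-0.354,0,-1],[0,0,0,0.84,-0.354,0,-1],[0,0,0,0.84,-0.354,0,-1],[0,0,0,0.84,-0.354,0,-1],[0,0,0,0.84,-0.354,0,-1],[0,0,0,0.84,-0.354,0,-1],[0,0,0,0.84,-0.354,0,-1],[0,0,0,0,0,0,-1]]]' 30
python3 -c "
from h import *
p,r=target(back=110); plan(p+[0,-60,40],r)"
```

```text
t: 1.6
tool_pos: [580.1, -303.7, 273.8]
eef_rot: [-0.002, 0.983, 0.185, 0.001]
ft_force: [0.4, 0.8, 0.5]
gripper_width: -0.2
grasp_force: 0.0
t 1.6 pos [ 580.1 -303.7  273.8] goal [ 575.3 -310.4  273.3] F [0.4 0.8 0.5] q [ 0.56  0.41 -0.2   1.52  0.08  1.21 -0.85] w -0.2
turn/120 [0.3262 0.0694 0.1948] shift/30 now-axes [-0.233  0.15   0.017] new-axes [-0.151  0.19  -0.135]
```

Turning in place: 8 rows of (0.041, 0.0087, 0.0244), 5.8° each.

```bash
python3 -m inch '[[[0.041,0.0087,0.0244,0,0,0,-1],[0.041,0.0087,0.0244,0,0,0,-1],[0.041,0.0087,0.0244,0,0,0,-1],[0.041,0.0087,0.0244,0,0,0,-1],[0.041,0.0087,0.0244,0,0,0,-1],[0.041,0.0087,0.0244,0,0,0,-1],[0.041,0.0087,0.0244,0,0,0,-1],[0.041,0.0087,0.0244,0,0,0,-1],[0,0,0,0,0,0,-1],[0,0,0,0,0,0,-1]]]'
python3 -c "
from h import *
p,r=target(back=80); plan(p,r)"
```

```text
t: 2.43
tool_pos: [574.7, -312.1, 272.7]
eef_rot: [-0.341, 0.939, -0.031, 0.009]
ft_force: [0.5, -0.2, 1.1]
gripper_width: 0.1
grasp_force: 0.0
t 2.4333 pos [ 574.7 -312.1  272.7] goal [ 576.3 -231.2  210.3] F [ 0.5 -0.2  1.1] q [ 0.81  0.64 -0.22  1.32 -0.45  1.58 -0.95] w 0.1
turn/120 [ 0.0007 -0.0018 -0.0057] shift/30 now-axes [-0.113 -0.731  3.325] new-axes [-0.091 -0.727  3.326]
```

```bash
python3 -m inch '[[[0,0,-0.0057,-0.02,-0.18,0.83,-1],[0,0,0,-0.02,-0.18,0.83,-1],[0,0,0,-0.02,-0.18,0.83,-1],[0,0,0,-0.02,-0.18,0.83,-1],[0,0,0,0,0,0,-1],[0,0,0,0,0,0,-1]]]'
python3 -c "
from h import *
p,r=target(back=-20); plan(p,r)
a=cam('scene');b=cam('wrist')
cv2.imwrite('pics/v2.png',np.hstack([cv2.resize(a['img'][150:310,120:333,::-1],(400,300)),cv2.resize(b['img'][:,:,::-1],(400,300))]))"
```

```text
t: 2.93
tool_pos: [578.5, -227.4, 212.8]
eef_rot: [-0.341, 0.94, -0.022, 0.011]
ft_force: [0.5, -0.1, 0.6]
gripper_width: 0.3
grasp_force: 0.0
t 2.9333 pos [ 578.5 -227.4  212.8] goal [ 579.7 -167.   133.7] F [ 0.5 -0.1  0.6] q [ 0.75  0.61 -0.26  1.52 -0.47  1.38 -0.93] w 0.3
turn/120 [ 0.0006 -0.0009  0.0035] shift/30 now-axes [-0.075  0.151  3.314] new-axes [-0.068  0.155  3.314]
```

View pics/v2.png

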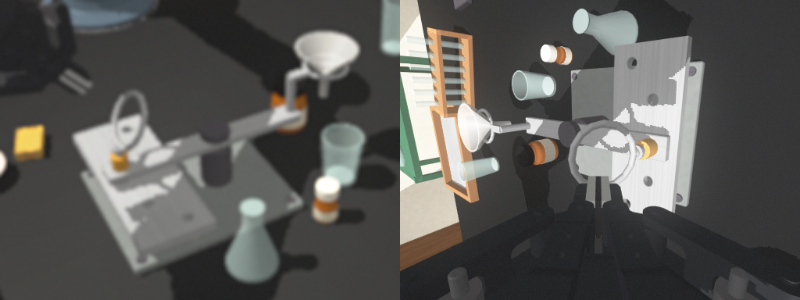

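The scene crop (left) shows the ring and pin at about (125,120). In the wrist view (right) the shut fingertips at (597,185) sit just short of the ring, centred at (605,152). I'll fit the ring from wrist depth.

```bash
cat > ring.py <<'E'
from h import *
from scipy.optimize import least_squares
c=cam('wrist'); P=pts(c).reshape(-1,3); s,p0,r0=cur()
x,y=frame(0); g=PIV-113*x+[0,0,149]
m=(np.linalg.norm(P-g,axis=1)<50)&(P[:,2]>112); Q=P[m]
loc=r0.inv().apply(Q-p0); ok=(loc[:,2]>8)|(np.hypot(loc[:,0],loc[:,1])>30); Q=Q[ok]
def f(v):
    th=v[3]; n=np.array([np.cos(th)*.866,np.sin(th)*.866,-.5])
    e=Q-v[:3]; h=e@n; rr=np.sqrt(np.maximum((e**2).sum(1)-h**2,1e-6)); return np.hypot(h,rr-33.5)-3.5
o=least_squares(f,[*g,YAW],loss='soft_l1'); print(len(Q),'fit',o.x.round(2),'guess',g.round(1),YAW,'res',np.median(abs(f(o.x))))
d=r0.apply([0,0,1]); print('ring centre in tool',r0.inv().apply(o.x[:3]-p0).round(1))
E
python3 ring.py
```

```text
2073 fit [ 581.32 -181.87  149.02    1.52] guess [ 579.  -179.8  149. ] 1.517766472919538 res 0.451199316232223
ring centre in tool [-0.7  3.  81.1]
```

```bash
python3 -m inch '[[[0,0,0,-0.02,0.05,0.4,-1],[0,0,0,0,0.05,0.4,-1],[0,0,0,0,0,0.4,-1],[0,0,0,0,0,0.4,-1],[0,0,0,0,0,0.4,-1],[0,0,0,0,0,0.4,-1],[0,0,0,0,0,0.3,-1],[0,0,0,0,0,0.2,-1],[0,0,0,0,0,0.2,-1],[0,0,0,0,0,0.2,-1],[0,0,0,0,0,0,-1],[0,0,0,0,0,0,-1]]]'
python3 ring.py
```

```text
t: 4.08
tool_pos: [581.3, -169.1, 134.2]
eef_rot: [-0.341, 0.94, -0.025, 0.012]
ft_force: [-0.2, -0.3, 0.1]
gripper_width: 0.1
grasp_force: 0.0
4560 fit [ 582.96 -191.21  157.78    1.99] guess [ 579.  -179.8  149. ] 1.517766472919538 res 1.7299963243873724
ring centre in tool [  2.8   1.5 -31.7]
```

```bash
python3 -m inch '[[[0,0,0,0,-0.1,0,-1],[0,0,0,0,-0.1,0,-1],[0,0,0,0,-0.1,0,-1],[0,0,0,0,0,0,-1]]]'
python3 -m inch '[[[0,0,0,0,-0.05,0,-1],[0,0,0,0,-0.05,0,-1],[0,0,0,0,0,0,-1]]]'
python3 -m inch '[[[0,0,0,0,-0.04,0,-1],[0,0,0,0,0,0,-1]]]'
```

```text
t: 4.47
tool_pos: [581.9, -161.6, 140.9]
eef_rot: [-0.341, 0.94, -0.024, 0.012]
ft_force: [0.1, -0.9, 0.5]
gripper_width: -0.3
grasp_force: 0.0
t: 4.72
tool_pos: [581.6, -160.3, 141.8]
eef_rot: [-0.341, 0.94, -0.025, 0.012]
ft_force: [0.4, -0.3, -1.0]
gripper_width: 0.0
grasp_force: 0.4
t: 4.88
tool_pos: [581.6, -160.1, 142.0]
eef_rot: [-0.34, 0.94, -0.025, 0.012]
ft_force: [0.1, -2.0, -3.7]
gripper_width: 0.0
grasp_force: 1.8
```

Contact at about 4 N. Now I lift straight up.

```bash
python3 -m inch '[[[0,0,0,0,-0.064,-0.077,-1],[0,0,0,0,-0.064,-0.077,-1],[0,0,0,0,-0.064,-0.077,-1],[0,0,0,0,0,0,-1]]]'
python3 -m inch '[[[0,0,0,0,-0.064,-0.077,-1],[0,0,0,0,-0.064,-0.077,-1],[0,0,0,0,-0.064,-0.077,-1],[0,0,0,0,-0.064,-0.077,-1],[0,0,0,0,0,0,-1],[0,0,0,0,0,0,-1]]]'
```

```text
t: 5.22
tool_pos: [581.5, -159.9, 151.9]
eef_rot: [-0.341, 0.94, -0.025, 0.012]
ft_force: [-0.5, -3.3, -5.0]
gripper_width: -0.2
grasp_force: 2.8
t: 5.72
tool_pos: [581.4, -159.8, 163.8]
eef_rot: [-0.341, 0.94, -0.025, 0.012]
ft_force: [-0.1, -5.1, -4.7]
gripper_width: 0.1
grasp_force: 3.7
```

```bash
cat > chk.py <<'E'
from h import *
import sys
# brass/knob etc: view
c=cam('scene'); P=pts(c); cv2.imwrite('pics/%s.png'%sys.argv[1],cv2.resize(c['img'][150:310,120:333,::-1],(800,600)))
E
python3 chk.py v3
python3 -c "
from h import *
s,p,r=cur(); print(p)
q=p.copy()
R=Ro.from_euler('z',-0.42); g=PIV+R.apply(p-PIV); print('goal',g); 
for k in range(1,11):
    Rk=Ro.from_euler('z',-0.042*k); pk=PIV+Rk.apply(p-PIV); 
rv=(r.inv()*R*r).as_rotvec(degrees=True)/120; print('turn',rv, rv/10)
# constant twist: step
R1=Ro.from_euler('z',-.042); print('row shift(current axes)',r.inv().apply(PIV+R1.apply(p-PIV)-p)/30,'new axes',(R1*r).inv().apply(PIV+R1.apply(p-PIV)-p)/30)"
```

```text
[ 581.47001493 -159.7607482   163.7868482 ]
goal [ 543.95264496 -150.25942496  163.7868482 ]
turn [-0.0010385   0.12855985  0.15390147] [-0.00010385  0.01285599  0.01539015]
row shift(current axes) [-0.1299466  -0.00085135 -0.0001657 ] new axes [-0.12985498  0.00333678 -0.00366359]
```

View pics/v3.png

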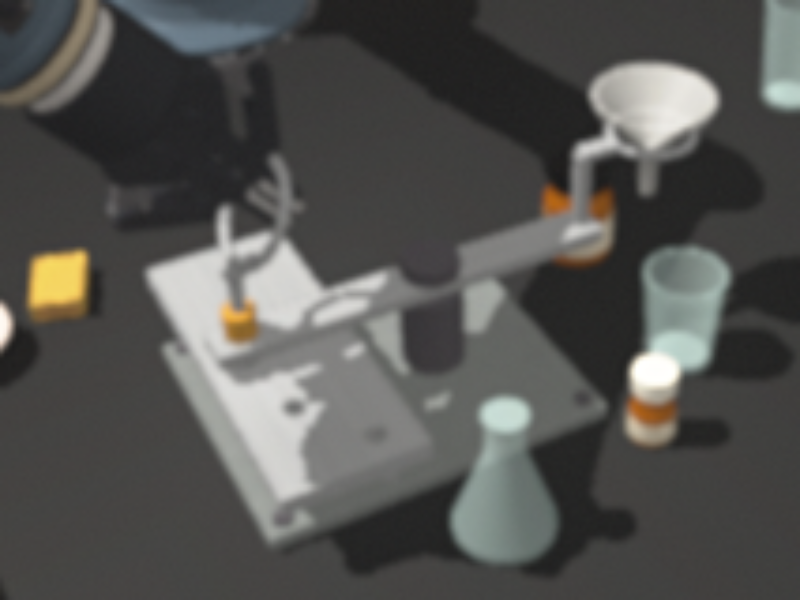

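The finger at (265,190) is through the ring, and the pin is raised above the brass guide at (238,320). Now I swing.

```bash
python3 -m inch '[[[0,0.0129,0.0154,-0.13,0,0,-1],[0,0.0129,0.0154,-0.13,0,0,-1],[0,0.0129,0.0154,-0.13,0,0,-1],[0,0.0129,0.0154,-0.13,0,0,-1],[0,0,0,0,0,0,-1]]]'
cat > ang.py <<'E'
from h import *
c=cam('top'); P=pts(c)
# bar top on the funnel side of the column (unoccluded): z~84
Z=P[...,2]; q=P[(abs(Z-84)<5)&(np.hypot(P[...,0]-585,P[...,1]+67)<125)&(P[...,1]>-40)&(P[...,0]>500)]
q=q[:,:2]-PIV[:2]; rr=np.hypot(*q.T); q=q[(rr>25)]
m=q.mean(0); print('bar n',len(q),'swing',np.arctan2(m[1],m[0])-YAW)
f=P[(Z>158)&(Z<173)&(P[...,1]>20)&(P[...,1]<180)&(P[...,0]>480)][:,:2].astype(np.float32)
o,rad=cv2.minEnclosingCircle(f); print('funnel rim',np.round(o,1),rad,'swing',np.arctan2(o[1]+67,o[0]-585)-YAW)
s,p,r=cur(); print(p.round(1),np.round(s['ft_force'],1)); v=p-PIV; print('tool az',np.arctan2(-v[1],-v[0])-YAW,'r',np.hypot(v[0],v[1]))
E
python3 ang.py
```

```text
t: 6.18
tool_pos: [564.6, -157.2, 163.8]
eef_rot: [-0.34, 0.934, -0.104, 0.04]
ft_force: [-2.2, -3.5, -5.7]
gripper_width: -0.1
grasp_force: 3.5
bar n 354 swing -0.18461048782554768
funnel rim [626.3  96.9] 42.05636215209961 swing -0.193486575083057
[ 564.9 -157.2  163.7] [-2.5 -5.1 -4.4]
tool az -0.16632358113229295 r 92.39373287562901
```

```bash
python3 -m inch '[[[0,0.0129,0.0154,-0.13,0,0,-1],[0,0.0129,0.0154,-0.13,0,0,-1],[0,0.0129,0.0154,-0.13,0,0,-1],[0,0.0129,0.0154,-0.13,0,0,-1],[0,0.0129,0.0154,-0.13,0,0,-1],[0,0,0,0,0,0,-1]]]'
python3 ang.py; sed "s/c=cam('top')/import pickle;c=pickle.load(open('top.pkl','rb'))/" ang.py > ang0.py; echo start; python3 ang0.py
```

```text
t: 6.73
tool_pos: [546.5, -150.4, 163.6]
eef_rot: [-0.334, 0.918, -0.201, 0.075]
ft_force: [-2.8, -2.3, -5.9]
gripper_width: -0.1
grasp_force: 3.3
bar n 361 swing -0.3998603336605142
funnel rim [660.7  84.7] 42.207881927490234 swing -0.40948320034821695
[ 546.8 -150.5  163.6] [-2.6 -2.1 -4. ]
tool az -0.37567960661962774 r 91.82257526672224
start
bar n 364 swing 0.00221336133281258
funnel rim [594.5 101.8] 41.93274688720703 swing -0.003084820046170389
[ 546.8 -150.5  163.6] [-2.6 -2.1 -4. ]
tool az -0.37567960661962774 r 91.82257526672224
```

```bash
python3 -m inch '[[[0,0.005,0.006,-0.05,0,0,-1],[0,0,0,0,0,0,-1],[0,0,0,0,0,0,-1]]]'
python3 ang.py
```

```text
t: 7.03
tool_pos: [546.6, -150.5, 163.6]
eef_rot: [-0.334, 0.916, -0.208, 0.078]
ft_force: [-1.5, -2.8, -4.5]
gripper_width: -0.1
grasp_force: 3.0
bar n 355 swing -0.39841990083306
funnel rim [660.2  84.6] 42.08736038208008 swing -0.40761023141871466
[ 546.6 -150.5  163.6] [-1.2 -2.7 -5.8]
tool az -0.3778121649804671 r 91.91788535854302
```

```bash
python3 -m inch '[[[0,0.002,0.003,-0.05,0,0,-1],[0,0,0,0,0,0,-1],[0,0,0,0,0,0,-1]]]'
python3 ang.py
```

```text
t: 7.33
tool_pos: [545.0, -149.8, 163.6]
eef_rot: [-0.333, 0.915, -0.212, 0.079]
ft_force: [-0.3, -3.3, -5.1]
gripper_width: 0.0
grasp_force: 2.8
bar n 342 swing -0.41417463303595703
funnel rim [663.   83.1] 42.009952545166016 swing -0.4260468165259297
[ 545.  -149.8  163.6] [-0.  -2.5 -4.8]
tool az -0.3963946105723948 r 91.96947357175303
```

Swing is about -0.42. Lowering.

```bash
python3 -m inch '[[[0,0,0,0,0.064,0.077,-1],[0,0,0,0,0.064,0.077,-1],[0,0,0,0,0.064,0.077,-1],[0,0,0,0,0.064,0.077,-1],[0,0,0,0,0,0,-1]]]'
python3 -m inch '[[[0,0,0,0,0.064,0.077,-1],[0,0,0,0,0.064,0.077,-1],[0,0,0,0,0.064,0.077,-1],[0,0,0,0,0,0,-1]]]'
python3 -m inch '[[[0,0,0,0,0.064,0.077,-1],[0,0,0,0,0,0,-1],[0,0,0,0,0,0,-1]]]'; python3 ang.py
```

```text
t: 7.8
tool_pos: [544.9, -149.8, 150.9]
eef_rot: [-0.333, 0.915, -0.212, 0.079]
ft_force: [-0.1, -2.5, -3.7]
gripper_width: 0.2
grasp_force: 2.3
t: 8.13
tool_pos: [545.0, -149.8, 142.2]
eef_rot: [-0.333, 0.915, -0.212, 0.079]
ft_force: [-0.7, -1.3, -3.5]
gripper_width: -0.2
grasp_force: 2.0
t: 8.38
tool_pos: [545.6, -149.1, 140.2]
eef_rot: [-0.334, 0.915, -0.212, 0.08]
ft_force: [-0.1, -0.3, 0.2]
gripper_width: -0.2
grasp_force: 0.0
bar n 344 swing -0.4138002756293968
funnel rim [663.3  83.3] 42.361629486083984 swing -0.4273974047375748
[ 545.5 -149.3  140.2] [0.2 0.5 0. ]
tool az -0.39417216910004726 r 91.24706230558556
```

The load was carried until z ≈ 142, so the pin has seated. Now I centre the finger in the ring and withdraw along its axis.

```bash
python3 -m inch '[[[0,0,0,0,0.1,0,-1],[0,0,0,0,0.1,0,-1],[0,0,0,0,0.1,0,-1],[0,0,0,0,0,0,-1]]]'
python3 -m inch '[[[0,0,0,0,0,-0.15,-1],[0,0,0,0,0,-0.2,-1],[0,0,0,0,0,-0.3,-1],[0,0,0,0,0,-0.3,-1],[0,0,0,0,0,-0.3,-1],[0,0,0,0,0,-0.4,-1],[0,0,0,0,0,-0.5,-1],[0,0,0,0,0,-0.6,-1],[0,0,0,0,0,-0.6,-1],[0,0,0,0,0,-0.6,-1],[0,0,0,0,0,-0.6,-1],[0,0,0,0,0,0,-1],[0,0,0,0,0,0,-1]]]'
python3 ang.py
python3 - <<'E'
from h import *
x,y=frame(-.42); g=PIV-113*x+[0,0,149]
P=pts(cam('top')).reshape(-1,3); m=np.linalg.norm(P-g,axis=1)<45; Q=P[m&(P[:,2]>125)]; print('ring top z',Q[:,2].max(),len(Q))
a=cam('scene');b=cam('wrist')
cv2.imwrite('pics/v4.png',np.hstack([cv2.resize(a['img'][150:310,120:333,::-1],(400,300)),cv2.resize(b['img'][:,:,::-1],(400,300))]))
P=pts(b).reshape(-1,3); s,p0,r0=cur(); print('fingers->',p0)
from scipy.optimize import least_squares
Q=P[(np.linalg.norm(P-g,axis=1)<50)&(P[:,2]>112)]
def f(v):
    th=v[3]; n=np.array([np.cos(th)*.866,np.sin(th)*.866,-.5]); e=Q-v[:3]; h=e@n; rr=np.sqrt(np.maximum((e**2).sum(1)-h**2,1e-6)); return np.hypot(h,rr-33.5)-3.5
o=least_squares(f,[*g,YAW-.42],loss='soft_l1'); print('ring fit',o.x.round(2),'guess',g.round(1),YAW-.42,np.median(abs(f(o.x))))
E
```

```text
t: 8.77
tool_pos: [541.6, -156.9, 133.2]
eef_rot: [-0.333, 0.915, -0.213, 0.079]
ft_force: [-0.6, -0.5, -0.4]
gripper_width: -0.4
grasp_force: 0.0
t: 9.85
tool_pos: [502.8, -235.9, 239.0]
eef_rot: [-0.332, 0.915, -0.213, 0.08]
ft_force: [0.6, 0.5, -0.5]
gripper_width: -0.0
grasp_force: 0.0
bar n 346 swing -0.41373528276414606
funnel rim [663.1  83.1] 42.0460205078125 swing -0.4265523891369414
[ 502.7 -234.7  238.2] [ 0.2  0.6 -0.3]
tool az -0.40329326193961235 r 186.78053302719647
ring top z 182.41380471591316 138
fingers-> [ 502.70132441 -233.61787054  237.44537024]
ring fit [ 535.42 -169.58  148.91    1.1 ] guess [ 533.5 -167.6  149. ] 1.097766472919538 0.4525147277521735
```

View pics/v4.png

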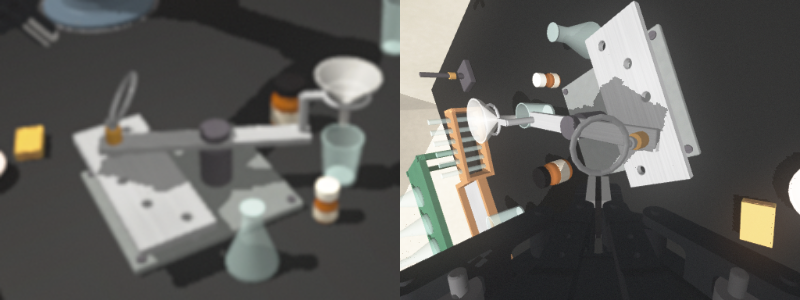

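The funnel at (345,85) now stands over the beaker at (342,150). The ring fits at z = 148.9 against 149.0 at the start, so the pin is fully home, and the hand is clear. Handing in.

```bash
python3 -c "
from plant import robot
print(robot.hand_in())"
```

```text
the job is handed in; nothing more can be done
None
```

The job is handed in: the arm is one hole over at about -0.42 rad with the funnel above the open beaker, the pin is fully home, and the gripper is clear; the hand-in call gave no verdict.

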